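# Tighten the port lock ring with a pin spanner

## Robot

A 7-joint arm with a two-finger parallel gripper is mounted at the origin on the work surface. World frame = base frame: x ahead of the robot, y to its left, z up, the work surface at z = 0. Lengths are in m, angles in rad, forces in N, time in s.
With the tool pointing down it reaches from about 0.35 to 0.9 m from the base axis. Payload 19.9 kg.
Tool frame: the origin (TCP) lies at the very end of the fingers, on their centre line; the grasp point (between the pads) lies 19 mm behind it; z points along the fingers, y is the direction in which the jaws open and shut (so a half turn about z gives the same grasp; the last joint's range is limited). The gripper opens to 94 mm and grips with 3 to 60 N. Pads are 16 mm wide; open, the fingers measure 119 mm over their backs; the gripper's body (75 mm by 177 mm) begins 78 mm behind the grasp point.
Start: joints at [-1.145, 0.417, -0.01, 1.614, 0.005, 1.111, -0.053], TCP at [0.282, 0.558, 0.205] pointing down, gripper open.
Joint ranges: [-2.81, 2.81], [-0.39, 2.02], [-1.27, 1.25], [0.06, 2.57], [-1.19, 4.33], [0.19, 2], [-2.82, 2.82]. Speed limits (rad/s): [1.89, 1.89, 2.39, 2.39, 3.01, 3.01, 3.01].

## Interface

Orientations are given as a unit quaternion [x, y, z, w].
In Python, from bench import robot gives the robot as it stands.
- The arm moves only by the tool carry_out, never from a script. Its arguments are lists of equal length, an entry for each row: "rot": the turn, a rotation vector about the tool's x, y, z in degrees, a list of three; "xyz": the shift along the tool's x, y, z in mm, a list of three; "hand": the closure, from -1 (fully open) to 1 (shut), so that 0 is half open. A call has 1 to 8 rows; each row shifts and turns the commanded pose from where the row before left it, along the tool's axes as they then stand; what a row does not reach is not made up. A row lasts 1/12 s, in which the tool goes at most 41.7 mm and 7.16 degrees, less where a joint would pass 70% of its speed; a pose out of reach is approached as far as the arm can. A call with a gripper value outside its range is refused whole. The fingers move at their own pace and stop on an object; "grip_force" is the grip in N (left out, the last holds). Time passes only in rows, so rows that do not move let the fingers close. It gives the time, the measured TCP pose, the force and the opening at its end, in the units of the state.
- robot.read_state(): the state, without advancing time (a new reading comes with each control period).
- robot.snapshot(name): name is "scene" or "top" or "wrist"; returns a dict with "color" (480x640x3 uint8, red, green, blue), "mtx" (3x3 intrinsics, pixels), "R" (3x3) and "t" (3): a world point X has camera coordinates R X + t. Camera axes: x right, y down, z forward; pixel columns grow to the right and rows downward; lengths in m; the calibration is good to about 2 mm. A picture is of the moment at which its call begins. There is no depth.
- robot.sign_off(): hands the job in, once; it reports no verdict.
The state is a dict: "time": time; "joints": joint angles; "qd": joint speeds; "effort": joint torques, N m; "position": TCP position; "orientation": TCP orientation; "wrist_force": force on the tool from outside, world axes, zero at the start; "ft_torque": the same for the moment, N m; "gripper_width": finger opening in m.
Only numpy, scipy, OpenCV 4.12 (cv2) and the standard library are available. Lean on these libraries where they do the work, as an engineer would, in place of code of your own. Each camera call takes 0.05 s, during which the arm holds its last target. There are 200 camera calls.

## Task

Take the red-handled pin spanner out of its wooden rack and use it to tighten the round brass lock ring on top of the blue filter unit: seat both prongs well down in two opposite holes of the ring before you turn it, then turn the ring clockwise until it comes up firm against its stop. Work gently (never lean hard on the ring with the spanner, and do not keep forcing it once it is firm), then stand the spanner back in its rack, prongs in the slot. Turn the ring only with the spanner, and leave the mug, the flux jar and the brass-wool tin alone.

Things in the scene. Friction and masses are not known exactly. Their poses are not given: they have to be found in the camera images.
- unit: Blue metal filter unit with a bright lid, a box 130 (x) x 170 (y) x 46 mm (z) fixed to the bench, with small dark clamps at its +y and -y ends and connectors on its +x face; origin at the centre of its underside. The lock ring sits at the middle of its lid. Its yaw tells nothing about where the ring's holes are
- ring_centre (a point): Centre of the lock ring's top face, 58 mm above the bench; z up; fixed to the unit, does not turn with the ring. Ring: flat brass, 68 mm across, 12 mm thick, six dark holes 60 degrees apart on a radius of 23 mm, each 7 mm wide, 9 mm deep, at a different angle every time: look, or feel with the prongs lightly on the face. A white plug 25 mm across in its middle stands 2 mm proud
- lock_ring (a joint): Turn of the lock ring in rad, growing clockwise from above (tightening). Starts at 0 to 0.2; 0.8 is fully tight, at a hard stop. Steady friction 0.22 N m; it stays where it is left. A springy seal (3 N m per rad) lets the holed face run about 0.07 rad ahead of this reading while turning, more once at the stop. The reading does not tell where the holes are
- spanner: T-handled pin spanner, one piece, about 0.22 kg, standing prongs down. Origin midway between the prong tips, z up the stem, x along the line through both prongs. Prongs at x = +23 and -23 mm; dark bridge 68 (x) x 20 (y) mm from z = 16 to 27 mm; stem 16 mm thick; red crossbar on top. Centre of mass 45 to 50 mm above the tips. A half turn about z makes no difference
- spanner_grip (a point): Centre of the spanner's red crossbar, 72 mm above the prong tips; axes as the spanner's. The crossbar is 90 (x) x 18 (y) x 24 mm (z); grip it from above across its 18 mm
- prong_a (a point): Tip of the prong at the spanner's x = +23 mm; axes as the spanner's. The prong is a steel pin 5 mm thick with a hemispherical end, standing 16 mm out of the bridge
- prong_b (a point): Tip of the prong at the spanner's x = -23 mm; otherwise as prong_a
- rack: Pale wooden block 100 (x) x 60 (y) x 24 mm (z) fixed to the bench, origin at the centre of its underside. In its top is a slot 56 mm long (x), 11 mm wide (y), 20 mm deep, centred. The spanner stands with both prongs in the slot and its bridge resting on the block, prong tips 8 mm above the bench, its x axis along the rack's
- mug: Red mug, 76 mm across, 90 mm tall, origin at the centre of its underside; bystander
- flux_jar: Small amber jar with black cap, 44 mm across, 55 mm tall, origin at the centre of its underside; bystander
- wool_tin: Steel tin with brass wool, 64 mm across, 38 mm tall, origin at the centre of its underside; bystander
Things that resemble listed ones, but are neither listed nor needed, are in the scene too. There is more than one size of the spanner; the job needs the middle-sized. Of the things that look like the unit, the smaller one is meant.

How it is judged:
On the way, in this order (a step that is already met when the one before it is completed fails the run):
1. both prongs stand at least 5 mm deep in holes of the ring, while the ring is not yet turned past 0.4 rad (z of each of prong_a, prong_b in the frame of ring_centre below -0.005 m and horizontal distance between prong_a and ring_centre between 0.018 and 0.028 m and horizontal distance between prong_b and ring_centre between 0.018 and 0.028 m and value of joint lock_ring below 0.4 rad), for 0.2 s.
2. the ring has reached its stop (past 0.74 rad) with both prongs still at least 5 mm deep in its holes (z of each of prong_a, prong_b in the frame of ring_centre below -0.005 m and horizontal distance between prong_a and ring_centre between 0.018 and 0.028 m and horizontal distance between prong_b and ring_centre between 0.018 and 0.028 m and value of joint lock_ring above 0.74 rad), for 0.1 s.
At the end, for the whole second after the job is handed in: The ring is tight (within 0.08 rad of its stop at 0.8), and the spanner stands released and at rest in its rack: prong tips within 4 mm of their resting height of 8 mm above the bench, its axis within 8 mm of the slot's middle along and across, tilted less than 0.15 rad (value of joint lock_ring above 0.72 rad and z of spanner in the frame of rack between 0.004 and 0.012 m and x of spanner in the frame of rack between -0.008 and 0.008 m and y of spanner in the frame of rack between -0.008 and 0.008 m and angle between spanner's own z axis and vertical below 0.15 rad and linear speed of spanner below 0.02 m/s); the robot touches nothing.
It fails at once if the spanner bears on the ring with more than 45 N in all (contact force between spanner and lock_ring above 45 N).
It fails at once if the gripper or arm touches the ring itself (contact force between any of the fingers, the arm and lock_ring above 1 N).
It fails at once if the mug, the flux jar or the wool tin is moved by more than 20 mm (distance of any of mug, flux_jar, wool_tin from where it was at the start of the episode above 0.02 m).
It also fails if it takes over 67 s, if anything falls off the work surface, if the arm or the gripper's body presses on something with over 40 N, if the wrist force passes 120 N, or if a joint passes its speed limit or range.

## Working session

There is one attempt and no reset: what is moved stays moved. The work goes in short steps, Python scripts to look and compute and a tool call to move; the robot and the scene stay as the last step left them, time stands still between calls to the robot, and variables do not carry over. Pictures are saved under pics/ and viewed, about 8 in all and at most 12, crops included, and the job is handed in when it is done.

Besides the shell and the picture viewer there is one more tool, called as a command line: name --argument value ..., lists and objects as JSON in quotes. carry_out: Moves the arm, as the interface text tells. Its arguments: {"type":"object","properties":{"rot":{"type":"array"},"xyz":{"type":"array"},"hand":{"type":"array"},"grip_force":{"type":"number"}},"required":["rot","xyz","hand"]}

```bash
mkdir -p pics; ls
cat > h.py <<'E'
import numpy as np, cv2, json, pickle
from bench import robot
from scipy.spatial.transform import Rotation as Rn
def snap(name, fn):
    s=robot.snapshot(name); pickle.dump(s,open(f'pics/{fn}.pkl','wb'))
    cv2.imwrite(f'pics/{fn}.png', cv2.cvtColor(s['color'],cv2.COLOR_RGB2BGR)); return s
def load(fn): return pickle.load(open(f'pics/{fn}.pkl','rb'))
def ray(s,u,v,z):
    R=np.array(s['R']);t=np.array(s['t']);c=-R.T@t
    d=R.T@np.linalg.solve(np.array(s['mtx']),[u,v,1.]); return c+d*(z-c[2])/d[2]
def proj(s,X):
    p=np.array(s['mtx'])@(np.array(s['R'])@np.array(X)+np.array(s['t'])); return p[:2]/p[2]
E
python3 - <<'E'
from h import *
for n in ('scene','top','wrist'):
    s=snap(n,n+'0'); R=np.array(s['R']); print(n,s['mtx'],-R.T@np.array(s['t']),R[2])
print(robot.read_state())
a=[cv2.imread(f'pics/{n}0.png') for n in('scene','top')]
E
```

```text
pics
scene [[482.12708327   0.         322.98596971]
 [  0.         482.12708327 241.54438036]
 [  0.           0.           1.        ]] [ 1.48017895 -0.06971535  0.8799788 ] [-0.74580225  0.11765966 -0.65569445]
top [[437.27800301   0.         320.40495262]
 [  0.         437.27800301 235.73933629]
 [  0.           0.           1.        ]] [0.40921768 0.07143562 0.96509354] [ 0.18036835 -0.00737956 -0.98357145]
wrist [[428.14112409   0.         319.58761581]
 [  0.         428.14112409 241.43152093]
 [  0.           0.           1.        ]] [0.22370904 0.58723015 0.38311596] [ 0.20063835 -0.10271286 -0.97426604]
{'time': 0.15, 'joints': array([-1.14449173,  0.41783565, -0.01029124,  1.61400562,  0.00473815,
        1.11071134, -0.0530191 ]), 'qd': array([ 8.05863914e-04, -1.44329613e-03,  2.09865914e-04, -2.44418945e-03,
        4.34273651e-05, -7.42898909e-04, -3.00744460e-04]), 'effort': array([ 5.76728908e-04, -8.51539063e+01,  6.39078710e-01, -4.26139498e+01,
       -4.87624865e-02,  1.71353779e-02,  3.87121042e-05]), 'position': array([0.28172754, 0.5575878 , 0.20498254]), 'orientation': array([ 2.31777899e-01,  9.72768619e-01, -4.66437099e-04, -5.09811063e-05]), 'wrist_force': array([-0.69874644,  0.37189177, -0.3258245 ]), 'ft_torque': array([-0.03761788, -0.01319915, -0.01314077]), 'gripper_width': 0.09380267966723532}
```

View pics/top0.png

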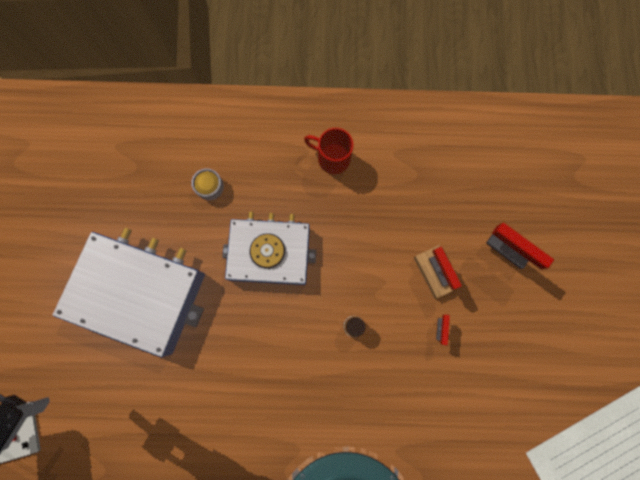

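View pics/scene0.png

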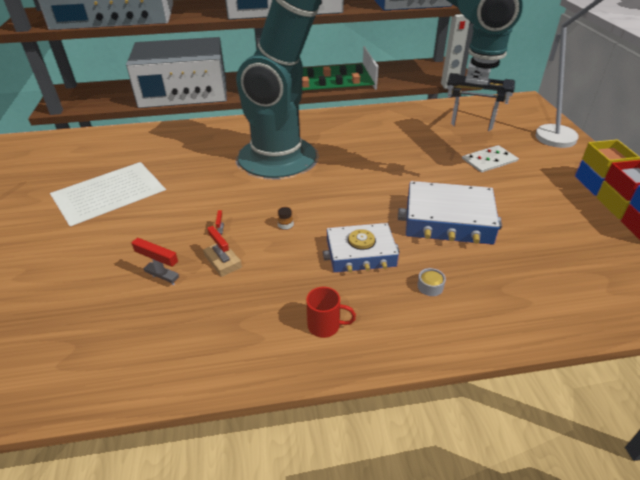

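The top view shows these candidates. Spanners:
- (447,269), in the pale rack, middle-sized: **chosen**
- (522,247), larger, freestanding
- (443,330), small

Units:
- (267,251), the smaller one, with the ring: **chosen**
- (127,294), the large one

The mug is at (335,150), the tin at (206,182) and the jar at (355,326). Next I measure, with one close crop.

Run:
```python
from h import *
def rect(m,off):
    c=max(cv2.findContours(m,cv2.RETR_EXTERNAL,cv2.CHAIN_APPROX_NONE)[0],key=cv2.contourArea)
    b=cv2.boxPoints(cv2.minAreaRect(c)); return b+np.array(off)
for n,(x0,y0,x1,y1) in {'top':(405,235,470,310),'scene':(195,215,250,280)}.items():
    s=load(n+'0'); im=s['color']; hsv=cv2.cvtColor(im,cv2.COLOR_RGB2HSV)[y0:y1,x0:x1]
    red=(((hsv[...,0]<6)|(hsv[...,0]>172))&(hsv[...,1]>190)&(hsv[...,2]>110)).astype(np.uint8)*255
    b=rect(red,(x0,y0)); P=np.array([ray(s,*p,.092) for p in b]); c=P.mean(0)
    print(n,'bar',b.round(1).tolist(),c.round(4)); e=P[1]-P[0],P[2]-P[1]; 
    for v in e: print('  len',np.linalg.norm(v).round(4),'ang',np.degrees(np.arctan2(v[1],v[0])).round(1))
    pale=((hsv[...,1]<140)&(hsv[...,2]>150)).astype(np.uint8)*255
    b=rect(pale,(x0,y0)); P=np.array([ray(s,*p,.024) for p in b]); print('  rack',b.round(1).tolist(),P.mean(0).round(4))
s=load('top0')
for nm,(u,v,z) in dict(plug=(267,251,.06),mug=(335,150,.09),tin=(206,182,.038),jar=(355,326,.055),big=(522,247,.1)).items(): print(nm,ray(s,u,v,z).round(3))
cv2.imwrite('pics/c1.png',np.hstack([cv2.resize(cv2.imread('pics/top0.png')[230:310,400:480],(400,400),interpolation=cv2.INTER_CUBIC),cv2.resize(cv2.imread('pics/top0.png')[225:275,242:292],(400,400),interpolation=cv2.INTER_CUBIC)]))
```

```text
top bar [[433.6, 250.2], [441.3, 246.3], [461.6, 285.7], [453.9, 289.6]] [ 0.5101 -0.192   0.092 ]
  len 0.0179 ang -61.8
  len 0.0876 ang -154.0
  rack [[415.9, 255.5], [430.7, 248.5], [450.6, 290.3], [435.8, 297.4]] [ 0.5065 -0.1811  0.024 ]
scene bar [[205.6, 229.0], [211.1, 224.4], [229.8, 246.7], [224.2, 251.3]] [ 0.5227 -0.1882  0.092 ]
  len 0.0217 ang 140.3
  len 0.1076 ang 25.5
  rack [[211.7, 259.3], [233.1, 246.1], [245.0, 265.5], [223.6, 278.7]] [ 0.5443 -0.1704  0.024 ]
plug [0.54  0.175 0.06 ]
mug [0.754 0.038 0.09 ]
tin [0.693 0.319 0.038]
jar [ 0.391 -0.01   0.055]
big [ 0.555 -0.341  0.1  ]
```

View pics/c1.png

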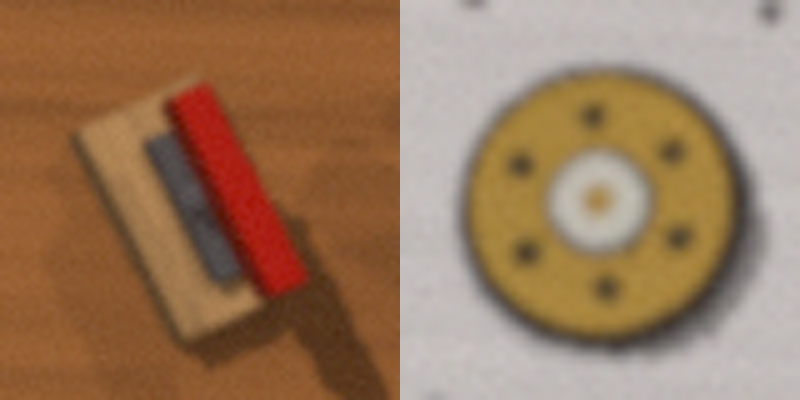

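The crop shows the middle spanner in its rack, with the bar in line with the slot, and the brass ring with six holes. I go over the ring first for a closer look.

carry_out --rot '[[0,0,0],[0,0,0],[0,0,0],[0,0,0],[0,0,0],[0,0,0],[0,0,0],[0,0,0]]' --xyz '[[-31,-17,0],[-31,-17,0],[-31,-17,0],[-31,-17,0],[-31,-17,0],[-31,-17,0],[-31,-17,0],[-31,-17,0]]' --hand '[-1,-1,-1,-1,-1,-1,-1,-1]' --grip_force 50

```text
time: 0.82
position: [0.4425, 0.323, 0.2054]
orientation: [0.232, 0.973, -0.0, -0.0]
wrist_force: [1.2, 1.6, -1.0]
gripper_width: 0.0943
```

carry_out --rot '[[0,0,0],[0,0,0],[0,0,0],[0,0,0],[0,0,0],[0,0,0],[0,0,0],[0,0,0]]' --xyz '[[-31,-17,0],[-31,-18,0],[-31,-18,0],[-31,-18,0],[-31,-18,0],[0,0,0],[0,0,0],[0,0,0]]' --hand '[-1,-1,-1,-1,-1,-1,-1,-1]'

```text
time: 1.48
position: [0.5398, 0.1756, 0.2052]
orientation: [0.232, 0.973, -0.0, -0.0]
wrist_force: [-0.3, 0.7, -0.6]
gripper_width: 0.0939
```

Run:
```python
from h import *
s=snap('wrist','w1'); st=robot.read_state(); print(st['time'],st['position'],st['orientation'],st['joints'],st['wrist_force'])
print(proj(s,[.54,.175,.06]))
```

```text
1.5333 [0.53952812 0.17623047 0.20527689] [ 2.31205610e-01  9.72904871e-01  2.35282061e-05 -2.76715702e-04] [-0.52774492  0.31796859  0.1946396   1.76556972 -0.06956287  1.06513824
  0.79529117] [0.37861499 0.08905167 0.24553543]
[318.87752547 229.94603591]
```

View pics/w1.png

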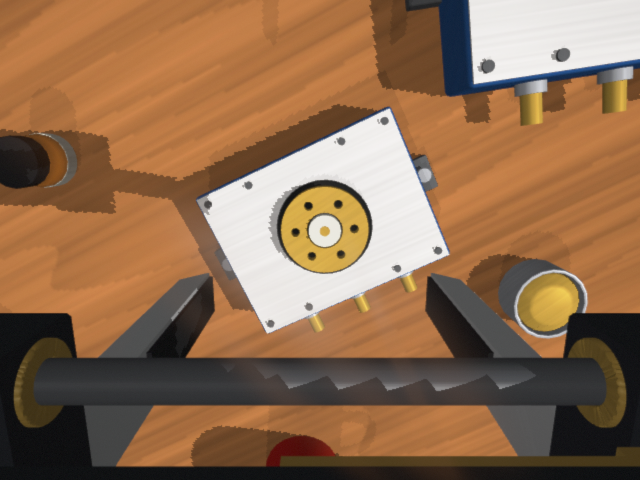

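The wrist view shows the ring at about (325,230), with its holes at (308,206), (338,204), (354,229), (341,254), (312,256) and (295,232).

```bash
cat > ringm.py <<'E'
from h import *
def ring(s,c0=(.54,.175)):
    g=cv2.cvtColor(s['color'],cv2.COLOR_RGB2GRAY); hsv=cv2.cvtColor(s['color'],cv2.COLOR_RGB2HSV)
    u,v=proj(s,[*c0,.058]).astype(int); yy,xx=np.mgrid[:480,:640]
    near=(xx-u)**2+(yy-v)**2<60**2
    br=((hsv[...,0]>15)&(hsv[...,0]<32)&(hsv[...,1]>110)&(hsv[...,2]>90)&near).astype(np.uint8)
    c=max(cv2.findContours(br,cv2.RETR_EXTERNAL,cv2.CHAIN_APPROX_NONE)[0],key=cv2.contourArea)
    m=np.zeros_like(br); cv2.fillPoly(m,[cv2.convexHull(c)],1); m=cv2.erode(m,np.ones((9,9)))
    h=((g<75)&(m>0)).astype(np.uint8); n,_,st,ce=cv2.connectedComponentsWithStats(h)
    P=np.array([ray(s,*ce[i],.058)[:2] for i in range(1,n) if st[i,4]>15])
    cen=P.mean(0); d=P-cen; a=np.degrees(np.arctan2(d[:,1],d[:,0]))
    (eu,ev),ax,an=cv2.fitEllipse(cv2.convexHull(c))
    z=np.exp(6j*np.radians(a)).mean()
    print(len(P),'holes centre',cen.round(4),'ellipse centre',ray(s,eu,ev,.058)[:2].round(4),'r',np.hypot(*d.T).round(4),'ang',np.sort(a%180).round(1),'mod60',(np.degrees(np.angle(z))/6)%60,abs(z))
E
python3 - <<'E'
from ringm import *
ring(load('w1'))
E
```

```text
6 holes centre [0.5422 0.1786] ellipse centre [0.5416 0.179 ] r [0.0227 0.023  0.0228 0.0228 0.0227 0.0227] ang [  6.5   6.6  66.8  67.  126.6 127.1] mod60 6.768224033538657 0.9996899902662976
```

carry_out --rot '[[0,0,0],[0,0,0],[0,0,0],[0,0,0],[0,0,0],[0,0,0],[0,0,0],[0,0,0]]' --xyz '[[-14,-34,0],[-14,-34,0],[-14,-34,0],[-14,-34,0],[-14,-34,0],[-14,-34,0],[-14,-34,0],[-14,-34,0]]' --hand '[-1,-1,-1,-1,-1,-1,-1,-1]'

```text
time: 2.2
position: [0.5171, -0.1182, 0.2057]
orientation: [0.231, 0.973, 0.0, 0.0]
wrist_force: [1.3, 0.7, 0.7]
gripper_width: 0.0938
```

carry_out --rot '[[0,0,0],[0,0,0],[0,0,-6.6],[0,0,-6.6],[0,0,-6.6],[0,0,-6.6],[0,0,-6.6],[0,0,-6.6]]' --xyz '[[-14,-34,0],[-13,-34,0],[0,0,0],[0,0,0],[0,0,0],[0,0,0],[0,0,0],[0,0,0]]' --hand '[-1,-1,-1,-1,-1,-1,-1,-1]'

```text
time: 2.87
position: [0.5111, -0.1894, 0.2055]
orientation: [-0.115, 0.993, 0.0, 0.0]
wrist_force: [-0.6, -0.7, 0.7]
gripper_width: 0.0942
```

carry_out --rot '[[0,0,-6.6],[0,0,-6.6],[0,0,0],[0,0,0],[0,0,0]]' --xyz '[[0,0,0],[0,0,0],[0,0,0],[0,0,0],[0,0,0]]' --hand '[-1,-1,-1,-1,-1]'

```text
time: 3.28
position: [0.511, -0.1903, 0.2055]
orientation: [-0.223, 0.975, 0.0, 0.0]
wrist_force: [0.2, -0.2, -0.1]
gripper_width: 0.094
```

Run:
```python
from h import *
s=snap('wrist','w2'); st=robot.read_state(); print(st['time'],st['position'],st['orientation'],st['joints'])
im=s['color']; hsv=cv2.cvtColor(im,cv2.COLOR_RGB2HSV)
red=(((hsv[...,0]<6)|(hsv[...,0]>172))&(hsv[...,1]>190)&(hsv[...,2]>110)).astype(np.uint8)
u,v=proj(s,[.51,-.192,.092]); print('exp',u,v)
for c in cv2.findContours(red,cv2.RETR_EXTERNAL,cv2.CHAIN_APPROX_NONE)[0]:
    if cv2.contourArea(c)>300:
        b=cv2.boxPoints(cv2.minAreaRect(c)); P=np.array([ray(s,*p,.092) for p in b]); print(b.round(0).tolist(),P.mean(0).round(4),[(np.linalg.norm(w).round(4),np.degrees(np.arctan2(w[1],w[0])).round(1)) for w in (P[1]-P[0],P[2]-P[1])])
```

```text
3.3333 [ 0.51092923 -0.19038862  0.20550023] [-2.23604029e-01  9.74680070e-01 -8.34853465e-06  8.61975400e-06] [ 0.09759725  0.27872815  0.24278921  1.82102417 -0.07628568  1.05084859
  2.39113304]
exp 317.5679154911993 235.56644436628685
[[305.0, 172.0], [329.0, 172.0], [329.0, 296.0], [305.0, 296.0]] [ 0.5105 -0.1922  0.092 ] [(np.float64(0.0162), np.float64(115.8)), (np.float64(0.0884), np.float64(26.1))]
[[3.0, 130.0], [49.0, 100.0], [162.0, 269.0], [116.0, 300.0]] [ 0.5592 -0.3453  0.092 ] [(np.float64(0.0382), np.float64(146.0)), (np.float64(0.1315), np.float64(54.9))]
[[357.0, 109.0], [406.0, 31.0], [420.0, 40.0], [371.0, 118.0]] [ 0.3955 -0.197   0.092 ] [(np.float64(0.0556), np.float64(173.4)), (np.float64(0.0108), np.float64(86.5))]
```

View pics/w2.png

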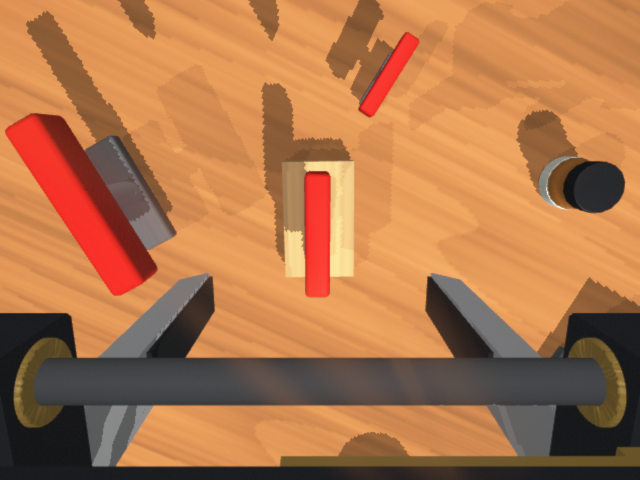

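The middle spanner's bar is centred at about (317,234) in the wrist view, between the jaws. Both cameras put it at (0.5105, -0.192), at 26°. Now I descend and grip.

carry_out --rot '[[0,0,0],[0,0,0],[0,0,0],[0,0,0],[0,0,0],[0,0,0],[0,0,0],[0,0,0]]' --xyz '[[1,-1.5,20],[0,0,28],[0,0,28],[0,0,28],[0,0,24],[0,0,16],[0,0,0],[0,0,0]]' --hand '[-1,-1,-1,-1,-1,-1,-1,-1]'

```text
time: 4.0
position: [0.5104, -0.1925, 0.0614]
orientation: [-0.224, 0.975, 0.0, -0.001]
wrist_force: [-0.2, 0.9, -0.1]
gripper_width: 0.0939
```

carry_out --rot '[[0,0,0],[0,0,0],[0,0,0],[0,0,0],[0,0,0],[0,0,0],[0,0,0],[0,0,0]]' --xyz '[[0,0,0],[0,0,0],[0,0,0],[0,0,0],[0,0,0],[0,0,0],[0,0,0],[0,0,0]]' --hand '[0,0.5,0.7,1,1,1,1,1]' --grip_force 55

```text
time: 4.67
position: [0.5106, -0.1927, 0.0616]
orientation: [-0.225, 0.974, -0.0, 0.0]
wrist_force: [-0.4, 0.0, 0.1]
gripper_width: 0.0441
```

carry_out --rot '[[0,0,0],[0,0,0],[0,0,0],[0,0,0],[0,0,0],[0,0,0],[0,0,0],[0,0,0]]' --xyz '[[0,0,0],[0,0,0],[0,0,0],[0,0,0],[0,0,0],[0,0,0],[0,0,0],[0,0,0]]' --hand '[1,1,1,1,1,1,1,1]'

```text
time: 5.33
position: [0.5106, -0.1926, 0.0615]
orientation: [-0.225, 0.974, -0.0, -0.0]
wrist_force: [-0.1, 0.3, -1.8]
gripper_width: 0.0178
```

carry_out --rot '[[0,0,0],[0,0,0],[0,0,0],[0,0,0]]' --xyz '[[0,0,0],[0,0,0],[0,0,0],[0,0,0]]' --hand '[1,1,1,1]'

```text
time: 5.67
position: [0.5106, -0.1926, 0.0615]
orientation: [-0.225, 0.974, -0.0, -0.0]
wrist_force: [-0.5, 0.8, -1.1]
gripper_width: 0.0174
```

carry_out --rot '[[0,0,0],[0,0,0],[0,0,0],[0,0,0],[0,0,0],[0,0,0],[0,0,0],[0,0,0]]' --xyz '[[0,0,-6],[0,0,-20],[0,0,-28],[0,0,-28],[0,0,-28],[0,0,-20],[0,0,-8],[0,0,0]]' --hand '[1,1,1,1,1,1,1,1]'

```text
time: 6.33
position: [0.5113, -0.1929, 0.2012]
orientation: [-0.225, 0.974, -0.001, 0.001]
wrist_force: [0.1, 0.0, -2.5]
gripper_width: 0.0178
```

Run:
```python
from ringm import *
for n,r in (('wrist','w3'),('scene','s3'),('top','t3')): snap(n,r)
st=robot.read_state(); print(st['time'],st['position'],st['orientation'],st['wrist_force'],st['gripper_width'])
for n in ('top0','scene0','t3','s3'):
    try: print(n); ring(load(n))
    except Exception as e: print(e)
    s=load(n); hsv=cv2.cvtColor(s['color'],cv2.COLOR_RGB2HSV); u,v=proj(s,[.54,.177,.058]); yy,xx=np.mgrid[:480,:640]
    br=((hsv[...,0]>15)&(hsv[...,0]<32)&(hsv[...,1]>110)&((xx-u)**2+(yy-v)**2<26**2)).astype(np.uint8)
    c=max(cv2.findContours(br,cv2.RETR_EXTERNAL,cv2.CHAIN_APPROX_NONE)[0],key=cv2.contourArea); (eu,ev),ax,_=cv2.fitEllipse(cv2.convexHull(c)); print(' ell',eu,ev,ax,ray(s,eu,ev,.058))
    w=((hsv[...,1]<60)&(hsv[...,2]>120)&((xx-eu)**2+(yy-ev)**2<9**2)); print(' plug',ray(s,xx[w].mean(),yy[w].mean(),.06))
s=load('w3'); hsv=cv2.cvtColor(s['color'],cv2.COLOR_RGB2HSV)
red=(((hsv[...,0]<6)|(hsv[...,0]>172))&(hsv[...,1]>190)&(hsv[...,2]>110)).astype(np.uint8)
st=robot.read_state(); zt=st['position'][2]+.0305
for c in cv2.findContours(red,cv2.RETR_EXTERNAL,cv2.CHAIN_APPROX_NONE)[0]:
    if cv2.contourArea(c)>800:
        b=cv2.boxPoints(cv2.minAreaRect(c)); P=np.array([ray(s,*p,zt) for p in b]); print(b.round(0).tolist(),Rn.from_quat(st['orientation']).inv().apply(P-st['position']).round(4))
```

```text
6.4833 [ 0.50991644 -0.19237965  0.1980954 ] [-2.24958142e-01  9.74367958e-01  4.09724008e-04 -8.65234748e-04] [ 0.49790731 -0.11130859 -2.41528429] 0.01751858307775253
top0
too many indices for array: array is 1-dimensional, but 2 were indexed
 ell 266.8014831542969 250.37852478027344 (32.41133117675781, 33.16937255859375) [0.54166152 0.17610758 0.058     ]
 plug [0.5428497  0.17655246 0.06      ]
scene0
too many indices for array: array is 1-dimensional, but 2 were indexed
 ell 361.25653076171875 238.9378662109375 (18.479204177856445, 25.832521438598633) [0.55222522 0.17801927 0.058     ]
 plug [0.54516707 0.17995036 0.06      ]
t3
too many indices for array: array is 1-dimensional, but 2 were indexed
 ell 266.8260192871094 250.3426513671875 (32.370609283447266, 33.06717300415039) [0.54173858 0.17605968 0.058     ]
 plug [0.54296746 0.17643688 0.06      ]
s3
too many indices for array: array is 1-dimensional, but 2 were indexed
 ell 361.25653076171875 238.9378662109375 (18.479204177856445, 25.832521438598633) [0.55222522 0.17801927 0.058     ]
 plug [0.54516707 0.17995036 0.06      ]
[[296.0, 357.0], [296.0, 199.0], [343.0, 199.0], [343.0, 357.0]] [[-0.0166 -0.01   -0.0305]
 [ 0.0446 -0.0092 -0.0304]
 [ 0.0446  0.0074 -0.0304]
 [-0.0166  0.0082 -0.0305]]
[[3.0, 130.0], [50.0, 99.0], [164.0, 272.0], [116.0, 303.0]] [[ 0.0683 -0.1087 -0.0305]
 [ 0.0784 -0.091  -0.0305]
 [ 0.0178 -0.0581 -0.0305]
 [ 0.0057 -0.0769 -0.0306]]
[[361.0, 109.0], [411.0, 30.0], [426.0, 40.0], [376.0, 119.0]] [[ 0.075   0.0132 -0.0304]
 [ 0.0995  0.0289 -0.0303]
 [ 0.0967  0.0339 -0.0303]
 [ 0.0719  0.0184 -0.0304]]ringm.py:11: RuntimeWarning: Mean of empty slice.
  cen=P.mean(0); d=P-cen; a=np.degrees(np.arctan2(d[:,1],d[:,0]))
  ret = ret.dtype.type(ret / rcount)
```

View pics/w3.png

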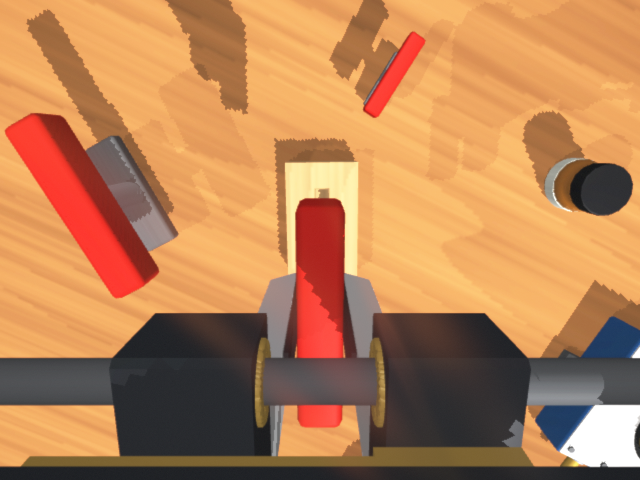

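Spanner lifted, with the bar at (319,278) between the jaws and the rack slot visible at (322,192). The cameras differ by about 3 mm on the ring, so I look at it past the spanner at two yaws to cancel the wrist camera's bias.

carry_out --rot '[[0,0,0],[0,0,0],[0,0,0],[0,0,0],[0,0,0],[0,0,0],[0,0,0],[0,0,0]]' --xyz '[[-21,28,0],[-21,28,0],[-21,28,0],[-21,28,0],[-21,28,0],[-21,28,0],[-21,28,0],[-21,28,0]]' --hand '[1,1,1,1,1,1,1,1]'

```text
time: 7.15
position: [0.5628, 0.0839, 0.1978]
orientation: [-0.225, 0.974, 0.0, -0.001]
wrist_force: [0.6, -0.8, -2.4]
gripper_width: 0.0175
```

carry_out --rot '[[0,0,0],[0,0,0],[0,0,0],[0,0,0],[0,0,0]]' --xyz '[[-22,25,0],[0,0,0],[0,0,0],[0,0,0],[0,0,0]]' --hand '[1,1,1,1,1]'

```text
time: 7.57
position: [0.5719, 0.1131, 0.1987]
orientation: [-0.224, 0.975, -0.0, -0.001]
wrist_force: [-0.6, -0.8, -3.3]
gripper_width: 0.0176
```

Run:
```python
from ringm import *
for k in range(4):
    s=snap('wrist',f'a{k}'); st=robot.read_state(); print(st['position'].round(4),Rn.from_quat(st['orientation']).as_matrix()[:,0].round(3)); ring(s)
print(st['joints'],st['time'])
```

```text
[0.572  0.1131 0.1989] [-0.9   -0.437  0.001]
6 holes centre [0.5424 0.1778] ellipse centre [0.5418 0.1772] r [0.0228 0.0227 0.0228 0.0229 0.0228 0.0226] ang [  6.4   6.7  66.6  66.8 126.4 126.8] mod60 6.612172961264327 0.9998364633057203
[0.5721 0.1133 0.1992] [-0.9   -0.437  0.001]
6 holes centre [0.5425 0.1778] ellipse centre [0.5418 0.1772] r [0.0228 0.0227 0.0228 0.0228 0.0229 0.0225] ang [  5.9   6.6  66.8  66.9 126.2 126.6] mod60 6.506386372590691 0.9993629918726268
[0.5721 0.1134 0.1994] [-0.899 -0.437  0.   ]
6 holes centre [0.5424 0.1778] ellipse centre [0.5418 0.1772] r [0.0227 0.0227 0.0228 0.0228 0.023  0.0226] ang [  6.    6.5  66.8  66.9 126.5 126.6] mod60 6.548437028885762 0.9995736348520476
[0.5722 0.1136 0.1994] [-0.899 -0.437  0.   ]
6 holes centre [0.5424 0.1777] ellipse centre [0.5418 0.1772] r [0.0229 0.0227 0.0229 0.023  0.0228 0.0227] ang [  6.4   6.5  66.7  66.9 126.3 126.4] mod60 6.517611808610109 0.9997935212873381
[-0.32049566  0.34906867  0.08993207  1.73005754 -0.03494769  1.06411668
  1.80436904] 7.7667
```

carry_out --rot '[[0,0,6.96],[0,0,6.96],[0,0,6.96],[0,0,6.96],[0,0,6.96],[0,0,6.96],[0,0,6.96],[0,0,6.96]]' --xyz '[[0,0,0],[0,0,0],[0,0,0],[0,0,0],[0,0,0],[0,0,0],[0,0,0],[0,0,0]]' --hand '[1,1,1,1,1,1,1,1]'

```text
time: 8.43
position: [0.5722, 0.114, 0.1996]
orientation: [0.259, 0.966, 0.0, 0.0]
wrist_force: [-1.0, -0.8, -2.6]
gripper_width: 0.0177
```

carry_out --rot '[[0,0,6.96],[0,0,6.96],[0,0,6.96],[0,0,6.96],[0,0,6.96],[0,0,6.96],[0,0,6.96],[0,0,6.96]]' --xyz '[[0,0,0],[0,0,0],[0,0,0],[0,0,0],[0,0,0],[0,0,0],[0,0,0],[0,0,0]]' --hand '[1,1,1,1,1,1,1,1]'

```text
time: 9.1
position: [0.5722, 0.1141, 0.1996]
orientation: [0.68, 0.733, 0.0, 0.0]
wrist_force: [-0.5, 0.1, -1.7]
gripper_width: 0.0177
```

carry_out --rot '[[0,0,6.96],[0,0,6.96],[0,0,6.96],[0,0,6.96],[0,0,0],[0,0,0],[0,0,0],[0,0,0]]' --xyz '[[0,0,0],[0,0,0],[0,0,0],[0,0,0],[12,-31,0],[12,-31,0],[12,-31,0],[11,-30,0]]' --hand '[1,1,1,1,1,1,1,1]'

```text
time: 9.77
position: [0.4764, 0.2068, 0.1995]
orientation: [0.835, 0.55, 0.0, -0.0]
wrist_force: [-0.0, -0.0, -2.6]
gripper_width: 0.0177
```

carry_out --rot '[[0,0,0],[0,0,0],[0,0,0],[0,0,0]]' --xyz '[[0,0,0],[0,0,0],[0,0,0],[0,0,0]]' --hand '[1,1,1,1]'

```text
time: 10.1
position: [0.4784, 0.2051, 0.1996]
orientation: [0.835, 0.55, 0.0, 0.0]
wrist_force: [0.6, -0.8, -2.6]
gripper_width: 0.0174
```

Run:
```python
from ringm import *
for k in range(4):
    s=snap('wrist',f'b{k}'); st=robot.read_state(); x=Rn.from_quat(st['orientation']).as_matrix()[:,0]; print(st['position'].round(4),np.degrees(np.arctan2(x[1],x[0])).round(2)); ring(s)
print(st['joints'],st['time'],st['wrist_force'])
# held bar in tool frame
hsv=cv2.cvtColor(s['color'],cv2.COLOR_RGB2HSV)
red=(((hsv[...,0]<6)|(hsv[...,0]>172))&(hsv[...,1]>190)&(hsv[...,2]>80)).astype(np.uint8)
for c in cv2.findContours(red,cv2.RETR_EXTERNAL,cv2.CHAIN_APPROX_NONE)[0]:
    if cv2.contourArea(c)>800:
        b=cv2.boxPoints(cv2.minAreaRect(c)); P=np.array([ray(s,*p,st['position'][2]+.0305) for p in b]); print(b.round(0).tolist(),Rn.from_quat(st['orientation']).inv().apply(P-st['position']).round(4).tolist())
```

```text
[0.4784 0.2051 0.1995] 66.7
6 holes centre [0.5425 0.1792] ellipse centre [0.5426 0.1802] r [0.0227 0.0228 0.0228 0.023  0.0228 0.0226] ang [  6.4   6.8  66.5  67.1 126.7 126.9] mod60 6.745388164832806 0.9997081188261694
[0.4783 0.2052 0.1994] 66.7
6 holes centre [0.5425 0.1792] ellipse centre [0.5426 0.1801] r [0.0227 0.0228 0.0228 0.023  0.0229 0.0227] ang [  6.3   6.9  66.4  67.1 126.8 126.9] mod60 6.730904403914258 0.9994976735527531
[0.4782 0.2053 0.1994] 66.71
6 holes centre [0.5425 0.1793] ellipse centre [0.5426 0.1802] r [0.0227 0.0228 0.0228 0.0228 0.0228 0.0226] ang [  6.4   6.7  66.8  67.2 126.6 127. ] mod60 6.779075654982731 0.9995837885783919
[0.4781 0.2054 0.1994] 66.72
6 holes centre [0.5426 0.1793] ellipse centre [0.5426 0.1802] r [0.0227 0.023  0.0228 0.0228 0.0228 0.0227] ang [  6.4   6.6  66.8  67.4 126.7 127.1] mod60 6.837683804392754 0.9994033936951728
[-0.90332627  0.2588987   0.51542798  1.893166   -0.14758957  1.02696849
 -0.73179056] 10.3 [-0.62781987  0.62973891 -3.00706697]
[[295.0, 198.0], [343.0, 198.0], [343.0, 356.0], [295.0, 356.0]] [[0.0464, -0.0084, -0.0305], [0.0464, 0.0082, -0.0305], [-0.0135, 0.0089, -0.0305], [-0.0135, -0.0092, -0.0305]]
```

carry_out --rot '[[0,0,0],[0,0,0],[0,0,0],[0,0,0],[0,0,0],[0,0,0],[0,0,0],[0,0,0]]' --xyz '[[0,23,0],[0.5,24,0],[0.5,23,0],[0,0,20],[0,0,25],[0,0,20],[0,0,11],[0,0,0]]' --hand '[1,1,1,1,1,1,1,1]'

```text
time: 10.97
position: [0.5415, 0.1788, 0.1214]
orientation: [0.835, 0.55, -0.002, -0.0]
wrist_force: [-0.1, -0.3, -3.4]
gripper_width: 0.0178
```

carry_out --rot '[[0,0,0],[0,0,0],[0,0,0],[0,0,0],[0,0,0],[0,0,0]]' --xyz '[[0,0,0],[0,0,0],[0,0,0],[0,0,0],[0,0,0],[0,0,0]]' --hand '[1,1,1,1,1,1]'

```text
time: 11.47
position: [0.5426, 0.1796, 0.1239]
orientation: [0.835, 0.551, 0.0, 0.0]
wrist_force: [0.3, 0.2, -1.5]
gripper_width: 0.0178
```

Run:
```python
from h import *
P=[];
for k in range(4):
    s=snap('scene',f's4_{k}'); st=robot.read_state(); P.append(st['position']); x=Rn.from_quat(st['orientation']).as_matrix()[:,0]; print(st['position'].round(4),np.degrees(np.arctan2(x[1],x[0])).round(2),st['wrist_force'])
m=np.mean([load(f's4_{k}')['color'] for k in range(4)],0).astype(np.uint8)
cv2.imwrite('pics/s4c.png',cv2.resize(cv2.cvtColor(m,cv2.COLOR_RGB2BGR)[170:280,310:430],None,fx=5,fy=5,interpolation=cv2.INTER_CUBIC))
```

```text
[0.5425 0.1795 0.1238] 66.8 [ 0.48871678  0.35675206 -1.54447955]
[0.5424 0.1795 0.1237] 66.8 [-0.37801103 -0.03475603 -2.9266382 ]
[0.5424 0.1795 0.1236] 66.8 [-0.5010555   0.44974212 -2.34168482]
[0.5424 0.1794 0.1235] 66.8 [ 0.25569279 -0.0556739  -2.40114054]
```

View pics/s4c.png

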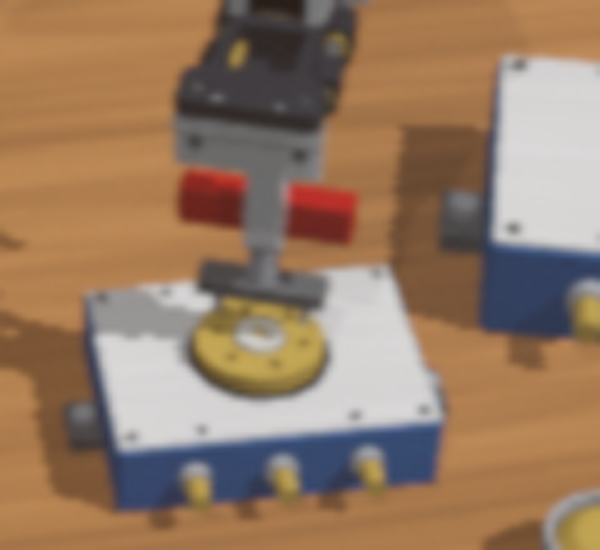

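The scene view shows the spanner upright above the ring, with its bridge at about (262,283) in the crop. I correct 0.8 mm sideways and then go down slowly.

carry_out --rot '[[0,0,0],[0,0,0],[0,0,0],[0,0,0],[0,0,0],[0,0,0],[0,0,0],[0,0,0]]' --xyz '[[-0.6,0.6,3],[0,0,3],[0,0,2],[0,0,1.5],[0,0,1],[0,0,1],[0,0,1],[0,0,0.5]]' --hand '[1,1,1,1,1,1,1,1]'

```text
time: 12.33
position: [0.5427, 0.1786, 0.1103]
orientation: [0.835, 0.55, -0.0, 0.0]
wrist_force: [0.6, -0.2, -2.3]
gripper_width: 0.0172
```

carry_out --rot '[[0,0,0],[0,0,0],[0,0,0]]' --xyz '[[0,0,0.5],[0,0,0],[0,0,0]]' --hand '[1,1,1]'

```text
time: 12.58
position: [0.5427, 0.1787, 0.11]
orientation: [0.835, 0.55, -0.0, 0.0]
wrist_force: [0.0, 0.4, -2.2]
gripper_width: 0.0179
```

carry_out --rot '[[0,0,0],[0,0,0],[0,0,0],[0,0,0]]' --xyz '[[0,0,0.7],[0,0,0.7],[0,0,0.6],[0,0,0]]' --hand '[1,1,1,1]'

```text
time: 12.92
position: [0.5427, 0.1787, 0.1078]
orientation: [0.835, 0.55, -0.0, 0.0]
wrist_force: [-0.3, -0.0, -1.9]
gripper_width: 0.0178
```

carry_out --rot '[[0,0,0],[0,0,0],[0,0,0],[0,0,0],[0,0,0],[0,0,0]]' --xyz '[[0,0,0.8],[0,0,0.8],[0,0,0.8],[0,0,0.8],[0,0,0],[0,0,0]]' --hand '[1,1,1,1,1,1]'

```text
time: 13.42
position: [0.5427, 0.1787, 0.1047]
orientation: [0.835, 0.55, -0.0, 0.0]
wrist_force: [0.1, 0.3, -3.1]
gripper_width: 0.0173
```

Run:
```python
from h import *
st=robot.read_state(); print({k:np.round(v,4) for k,v in st.items()})
```

```text
{'time': np.float64(13.4167), 'joints': array([-0.7496,  0.4786,  0.4841,  1.8515, -0.2819,  0.8795, -0.5352]), 'qd': array([-0.0007, -0.0015,  0.0013, -0.0012, -0.0004,  0.0015, -0.0013]), 'effort': array([ 3.57400e-01, -7.83676e+01,  1.12416e+01, -3.57123e+01,
        1.58700e-01,  1.21300e-01,  8.00000e-03]), 'position': array([0.5427, 0.1787, 0.1047]), 'orientation': array([ 8.349e-01,  5.505e-01, -1.000e-04,  0.000e+00]), 'wrist_force': array([ 0.1169,  0.3235, -3.1131]), 'ft_torque': array([ 0.1328, -0.0444, -0.0188]), 'gripper_width': np.float64(0.0173)}
```

Prongs are about 7 mm down with no contact force. Turning clockwise (tool +z).

carry_out --rot '[[0,0,1.5],[0,0,2.5],[0,0,2.5],[0,0,2.5],[0,0,2.5],[0,0,2.5],[0,0,0],[0,0,0]]' --xyz '[[0,0,0],[0,0,0],[0,0,0],[0,0,0],[0,0,0],[0,0,0],[0,0,0],[0,0,0]]' --hand '[1,1,1,1,1,1,1,1]'

```text
time: 14.08
position: [0.543, 0.1785, 0.1048]
orientation: [0.896, 0.445, 0.0, 0.0]
wrist_force: [1.9, -1.3, -2.7]
gripper_width: 0.0174
```

```bash
cat > st.py <<'E'
from h import *
st=robot.read_state(); x=Rn.from_quat(st['orientation']).as_matrix()[:,0]
print(st['time'],st['position'].round(4),np.degrees(np.arctan2(x[1],x[0])).round(2),'F',st['wrist_force'].round(2),'T',st['ft_torque'].round(3),'w',st['gripper_width'].round(4),'j7',st['joints'][6].round(3))
E
python3 st.py
```

```text
Traceback (most recent call last):
  File "st.py", line 3, in <module>
    print(st['time'],st['position'].round(4),np.degrees(np.arctan2(x[1],x[0])).round(2),'F',st['wrist_force'].round(2),'T',st['ft_torque'].round(3),'w',st['gripper_width'].round(4),'j7',st['joints'][6].round(3))
                                                                                                                                                        ^^^^^^^^^^^^^^^^^^^^^^^^^
AttributeError: 'float' object has no attribute 'round'
```

```bash
sed -i "s/st\['gripper_width'\].round(4)/round(st['gripper_width'],4)/" st.py; python3 st.py
```

```text
14.0833 [0.543  0.1785 0.1048] 52.83 F [ 1.89 -1.31 -2.73] T [-0.339 -0.681  0.206] w 0.0174 j7 -0.747
```

carry_out --rot '[[0,0,2.5],[0,0,2.5],[0,0,2.5],[0,0,2.5],[0,0,0]]' --xyz '[[0,0,0],[0,0,0],[0,0,0],[0,0,0],[0,0,0]]' --hand '[1,1,1,1,1]'

```text
time: 14.5
position: [0.543, 0.1785, 0.1049]
orientation: [0.931, 0.364, 0.0, 0.0]
wrist_force: [3.0, -1.0, -2.1]
gripper_width: 0.0176
```

```bash
python3 st.py
```

```text
14.5 [0.543  0.1785 0.1049] 42.72 F [ 3.04 -1.02 -2.14] T [-0.421 -0.78   0.21 ] w 0.0176 j7 -0.9
```

carry_out --rot '[[0,0,2.5],[0,0,2.5],[0,0,2.5],[0,0,2.5],[0,0,1.5],[0,0,0]]' --xyz '[[0,0,0],[0,0,0],[0,0,0],[0,0,0],[0,0,0],[0,0,0]]' --hand '[1,1,1,1,1,1]'

```text
time: 15.0
position: [0.5429, 0.1785, 0.1048]
orientation: [0.963, 0.27, 0.0, 0.0]
wrist_force: [3.2, -2.1, -2.4]
gripper_width: 0.0176
```

```bash
python3 st.py
```

```text
15.0 [0.5429 0.1785 0.1048] 31.31 F [ 3.21 -2.15 -2.42] T [-0.52  -0.949  0.229] w 0.0176 j7 -1.071
```

carry_out --rot '[[0,0,1.5],[0,0,1.5],[0,0,0]]' --xyz '[[0,0,0],[0,0,0],[0,0,0]]' --hand '[1,1,1]'

```text
time: 15.25
position: [0.5429, 0.1785, 0.1049]
orientation: [0.97, 0.244, 0.0, 0.0]
wrist_force: [4.3, -3.0, -1.8]
gripper_width: 0.0176
```

```bash
python3 st.py
```

```text
15.25 [0.5429 0.1785 0.1049] 28.19 F [ 4.32 -2.95 -1.77] T [-0.679 -1.062  0.211] w 0.0176 j7 -1.118
```

carry_out --rot '[[0,0,1.5],[0,0,1.5],[0,0,0]]' --xyz '[[0,0.2,0],[0,0,0],[0,0,0]]' --hand '[1,1,1]'

```text
time: 15.5
position: [0.5429, 0.1785, 0.1048]
orientation: [0.976, 0.218, 0.0, 0.0]
wrist_force: [3.7, -2.2, -2.2]
gripper_width: 0.018
```

```bash
python3 st.py
```

```text
15.5 [0.5429 0.1785 0.1048] 25.16 F [ 3.65 -2.16 -2.25] T [-0.555 -1.076  0.202] w 0.018 j7 -1.163
```

carry_out --rot '[[0,0,1.5],[0,0,1],[0,0,0]]' --xyz '[[0,0,0],[0,0,0],[0,0,0]]' --hand '[1,1,1]'

```text
time: 15.75
position: [0.5429, 0.1785, 0.1048]
orientation: [0.98, 0.197, 0.0, 0.0]
wrist_force: [3.8, -0.9, -1.1]
gripper_width: 0.0177
```

```bash
python3 st.py
```

```text
15.75 [0.5429 0.1785 0.1048] 22.7 F [ 3.75 -0.87 -1.07] T [-0.691 -1.188  0.238] w 0.0177 j7 -1.2
```

carry_out --rot '[[0,0,1.5],[0,0,1],[0,0,0]]' --xyz '[[0,0,0],[0,0,0],[0,0,0]]' --hand '[1,1,1]'

```text
time: 16.0
position: [0.5429, 0.1785, 0.1048]
orientation: [0.985, 0.175, 0.0, 0.0]
wrist_force: [3.7, -2.3, -1.6]
gripper_width: 0.0178
```

```bash
python3 st.py
```

```text
16.0 [0.5429 0.1785 0.1048] 20.19 F [ 3.73 -2.27 -1.56] T [-0.711 -1.151  0.36 ] w 0.0178 j7 -1.237
```

carry_out --rot '[[0,0,1.5],[0,0,1],[0,0,0]]' --xyz '[[0,0,0],[0,0,0],[0,0,0]]' --hand '[1,1,1]'

```text
time: 16.25
position: [0.5429, 0.1784, 0.1048]
orientation: [0.988, 0.153, 0.0, 0.0]
wrist_force: [4.3, -2.3, -0.6]
gripper_width: 0.0178
```

```bash
python3 st.py
```

```text
16.25 [0.5429 0.1784 0.1048] 17.65 F [ 4.26 -2.3  -0.65] T [-0.791 -1.207  0.441] w 0.0178 j7 -1.275
```

Torque rises from 0.21 to 0.44 N m, so the ring is firm at the stop. I hold briefly, back off to unload the prongs, then recheck.

carry_out --rot '[[0,0,0],[0,0,0],[0,0,-2.5],[0,0,-2.5],[0,0,-2.5],[0,0,-2.5],[0,0,0],[0,0,0]]' --xyz '[[0,0,0],[0,0,0],[0,0,0],[0,0,0],[0,0,0],[0,0,0],[0,0,0],[0,0,0]]' --hand '[1,1,1,1,1,1,1,1]'

```text
time: 16.92
position: [0.5427, 0.1786, 0.1047]
orientation: [0.971, 0.239, -0.0, -0.0]
wrist_force: [4.2, 0.2, -1.4]
gripper_width: 0.0174
```

```bash
python3 st.py
```

```text
16.9167 [0.5427 0.1786 0.1047] 27.66 F [ 4.25  0.16 -1.37] T [-0.175 -1.014 -0.005] w 0.0174 j7 -1.126
```

carry_out --rot '[[0,0,0],[0,0,0],[0,0,0],[0,0,0],[0,0,0],[0,0,0],[0,0,0],[0,0,0]]' --xyz '[[0,0,-2],[0,0,-3],[0,0,-5],[0,0,-10],[0,0,-20],[0,0,-25],[0,0,-20],[0,0,-10]]' --hand '[1,1,1,1,1,1,1,1]'

```text
time: 17.58
position: [0.5433, 0.1785, 0.2028]
orientation: [0.971, 0.24, 0.001, -0.0]
wrist_force: [-0.0, 0.0, -2.0]
gripper_width: 0.0175
```

```bash
python3 st.py
```

```text
17.5833 [0.5433 0.1785 0.2028] 27.76 F [-0.03  0.03 -2.03] T [-0.014  0.076  0.015] w 0.0175 j7 -1.201
```

carry_out --rot '[[0,0,0],[0,0,0],[0,0,0],[0,0,0],[0,0,0],[0,0,0]]' --xyz '[[0,25,0],[0,25,0],[0,25,0],[0,0,0],[0,0,0],[0,0,0]]' --hand '[1,1,1,1,1,1]'

```text
time: 18.08
position: [0.5773, 0.1126, 0.1996]
orientation: [0.971, 0.24, -0.0, -0.0]
wrist_force: [-0.8, 0.4, -2.1]
gripper_width: 0.0174
```

Run:
```python
from ringm import *
s=snap('wrist','e0'); ring(s); import st
S=st.st
hsv=cv2.cvtColor(s['color'],cv2.COLOR_RGB2HSV)
red=(((hsv[...,0]<6)|(hsv[...,0]>172))&(hsv[...,1]>190)&(hsv[...,2]>80)).astype(np.uint8)
for c in cv2.findContours(red,cv2.RETR_EXTERNAL,cv2.CHAIN_APPROX_NONE)[0]:
    if cv2.contourArea(c)>800: print(cv2.boxPoints(cv2.minAreaRect(c)).round(1).tolist())
```

```text
3 holes centre [0.5569 0.1706] ellipse centre [0.5446 0.1785] r [0.0201 0.0075 0.02  ] ang [ 49.8  71.3 150.2] mod60 27.81313392741676 0.04845963539083188
18.1333 [0.5773 0.113  0.1996] 27.84 F [ 0.48  0.59 -2.24] T [-0.031  0.1    0.005] w 0.0176 j7 -1.056
[[296.0, 200.0], [343.0, 200.0], [343.0, 356.0], [296.0, 356.0]]
[[463.0, 0.0], [630.0, 0.0], [630.0, 102.0], [463.0, 102.0]]
```

View pics/e0.png

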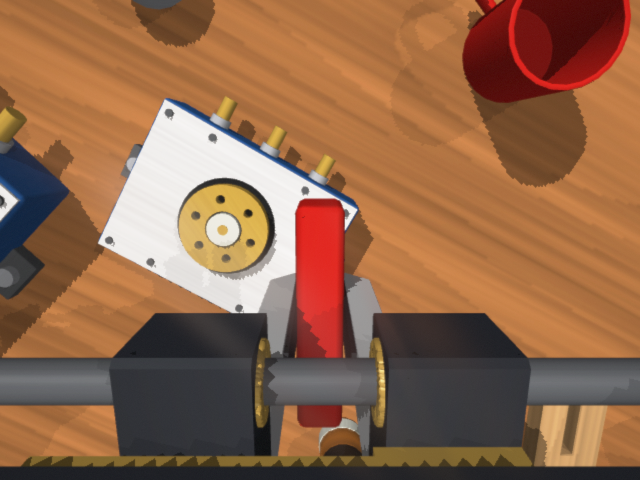

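The ring is at (223,229), with its holes at (220,199), (248,213), (251,243), (226,259), (199,245) and (196,215). The bar has not moved in the grip. The automatic hole mask failed here, so I use these pixels.

Run:
```python
from h import *
s=load('e0'); P=np.array([ray(s,*p,.058)[:2] for p in [(220,199),(248,213),(251,243),(226,259),(199,245),(196,215)]])
d=P-P.mean(0); a=np.degrees(np.arctan2(d[:,1],d[:,0])); print(P.mean(0),a.round(1),(a%60).round(1),np.hypot(*d.T).round(4))
```

```text
[0.54310441 0.17800095] [  31.   -29.2  -89.7 -150.2  150.3   89.1] [31.  30.8 30.3 29.8 30.3 29.1] [0.0232 0.023  0.0233 0.0235 0.023  0.0229]
```

Holes went from 66.6° to 30.2°, about 36° clockwise, which fits the torque rise at the stop. Next I go beside the rack and look at the slot.

carry_out --rot '[[0,0,0],[0,0,0],[0,0,0],[0,0,0],[0,0,0],[0,0,0],[0,0,0],[0,0,0]]' --xyz '[[-25,21,0],[-25,21,0],[-25,21,0],[-25,21,0],[-25,21,0],[-25,21,0],[-25,21,0],[-26,22,0]]' --hand '[1,1,1,1,1,1,1,1]'

```text
time: 18.8
position: [0.4781, -0.1311, 0.1999]
orientation: [0.97, 0.241, 0.0, -0.0]
wrist_force: [0.8, -0.6, -2.3]
gripper_width: 0.0175
```

carry_out --rot '[[0,0,1.9],[0,0,0],[0,0,0],[0,0,0],[0,0,0]]' --xyz '[[0,0,0],[0,0,0],[0,0,0],[0,0,0],[0,0,0]]' --hand '[1,1,1,1,1]'

```text
time: 19.22
position: [0.4792, -0.1299, 0.1997]
orientation: [0.974, 0.225, -0.0, -0.0]
wrist_force: [0.6, -0.3, -2.1]
gripper_width: 0.0173
```

Run:
```python
from h import *
s=snap('wrist','f0'); import st
u,v=proj(s,[.5106,-.1926,.024]).astype(int); print(u,v)
cv2.imwrite('pics/f0c.png',cv2.resize(cv2.imread('pics/f0.png')[v-100:v+100,u-100:u+100],None,fx=3,fy=3,interpolation=cv2.INTER_CUBIC))
```

```text
19.2667 [ 0.4791 -0.1301  0.1997] 26.03 F [-0.06  1.19 -1.97] T [ 0.001  0.139 -0.045] w 0.0181 j7 -0.688
403 220
```

View pics/f0c.png

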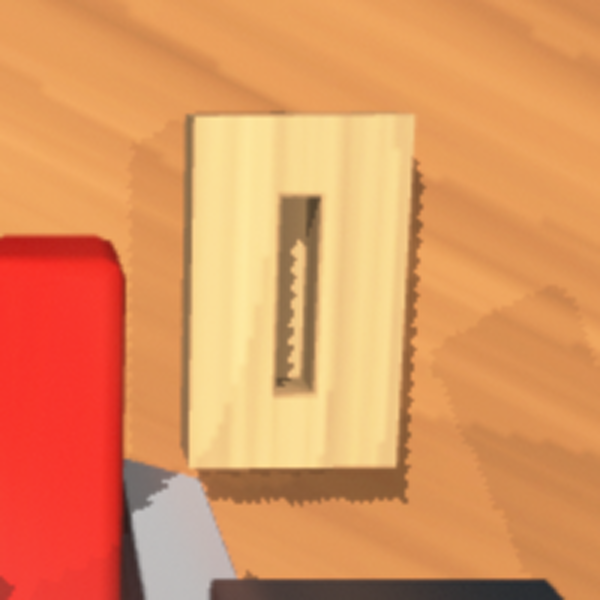

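The slot is clear, at crop (280..321,196) to (274..314,393). The rack top's corners are (193,115), (414,114), (397,467) and (188,467).

Run:
```python
from h import *
s=load('f0'); S=robot.read_state()
f=lambda q:np.array([ray(s,303+x/3,120+y/3,.024) for x,y in q])
for q in ([(280,196),(321,196),(314,393),(274,393)],[(193,115),(414,114),(397,467),(188,467)]):
    P=f(q); c=P.mean(0); e=(P[0]+P[1]-P[2]-P[3])/2
    print(c.round(4),'len',np.linalg.norm(e).round(4),np.degrees(np.arctan2(e[1],e[0])).round(1),'in tool',Rn.from_quat(S['orientation']).inv().apply(c-S['position']).round(4))
d=np.array([.5106,-.1926,.0615])-S['position']; print('to release pose, tool',Rn.from_quat(S['orientation']).inv().apply(d).round(4))
```

```text
[ 0.5114 -0.1906  0.024 ] len 0.0558 26.7 in tool [0.0025 0.0685 0.1757]
[ 0.5114 -0.1908  0.024 ] len 0.0998 26.8 in tool [0.0025 0.0687 0.1757]
to release pose, tool [0.0009 0.07   0.1382]
```

carry_out --rot '[[0,0,0],[0,0,0],[0,0,-0.4],[0,0,0],[0,0,0],[0,0,0],[0,0,0],[0,0,0]]' --xyz '[[0.5,23,0],[0.5,23,0],[0.5,23.5,0],[0,0,30],[0,0,35],[0,0,30],[0,0,18],[0,0,0]]' --hand '[1,1,1,1,1,1,1,1]'

```text
time: 19.93
position: [0.5088, -0.1918, 0.0834]
orientation: [0.974, 0.228, -0.003, -0.001]
wrist_force: [-0.8, -0.1, -2.6]
gripper_width: 0.0178
```

carry_out --rot '[[0,0,0],[0,0,0],[0,0,0],[0,0,0]]' --xyz '[[0,0,0],[0,0,0],[0,0,0],[0,0,0]]' --hand '[1,1,1,1]'

```text
time: 20.27
position: [0.5113, -0.1929, 0.088]
orientation: [0.974, 0.228, 0.001, 0.0]
wrist_force: [0.6, 0.2, -2.4]
gripper_width: 0.0177
```

```bash
python3 st.py
```

```text
20.2667 [ 0.5113 -0.1929  0.088 ] 26.33 F [ 0.63  0.16 -2.41] T [-0.023  0.134 -0.048] w 0.0177 j7 -0.403
```

carry_out --rot '[[0,0,0],[0,0,0],[0,0,0],[0,0,0],[0,0,0],[0,0,0],[0,0,0],[0,0,0]]' --xyz '[[0,-0.5,2],[0,0,2],[0,0,2],[0,0,2],[0,0,2],[0,0,1.5],[0,0,1.5],[0,0,0]]' --hand '[1,1,1,1,1,1,1,1]'

```text
time: 20.93
position: [0.5105, -0.1924, 0.0736]
orientation: [0.974, 0.228, 0.0, 0.0]
wrist_force: [2.3, 0.5, -3.5]
gripper_width: 0.0178
```

```bash
python3 st.py
```

```text
20.9333 [ 0.5105 -0.1924  0.0736] 26.31 F [ 2.35  0.53 -3.51] T [ 0.288 -0.613 -0.003] w 0.0178 j7 -0.389
```

carry_out --rot '[[0,0,0],[0,0,0],[0,0,0],[0,0,0],[0,0,0],[0,0,0],[0,0,0],[0,0,0]]' --xyz '[[0.8,0,0],[0,0,2],[0,0,2],[0,0,2],[0,0,2],[0,0,1.5],[0,0,1],[0,0,0]]' --hand '[1,1,1,1,1,1,1,1]'

```text
time: 21.6
position: [0.5109, -0.1922, 0.0631]
orientation: [0.974, 0.227, -0.0, 0.0]
wrist_force: [0.3, 1.1, -3.1]
gripper_width: 0.0176
```

```bash
python3 st.py
```

```text
21.6 [ 0.5109 -0.1922  0.0631] 26.3 F [ 0.34  1.12 -3.13] T [ 0.109 -0.185  0.036] w 0.0176 j7 -0.379
```

carry_out --rot '[[0,0,0],[0,0,0],[0,0,0],[0,0,0]]' --xyz '[[0,0,0.7],[0,0,0.6],[0,0,0],[0,0,0]]' --hand '[1,1,1,1]'

```text
time: 21.93
position: [0.511, -0.1922, 0.062]
orientation: [0.974, 0.227, -0.0, 0.0]
wrist_force: [1.9, 0.3, -2.1]
gripper_width: 0.0177
```

```bash
python3 st.py
```

```text
21.9333 [ 0.511  -0.1922  0.062 ] 26.3 F [ 1.88  0.28 -2.08] T [ 0.096 -0.128 -0.028] w 0.0177 j7 -0.378
```

carry_out --rot '[[0,0,0],[0,0,0],[0,0,0],[0,0,0],[0,0,0],[0,0,0],[0,0,0],[0,0,0]]' --xyz '[[0,0,0],[0,0,0],[0,0,0],[0,0,0],[0,0,0],[0,0,0],[0,0,0],[0,0,0]]' --hand '[0.5,0.4,0.2,0,-0.3,-0.6,-0.8,-1]'

```text
time: 22.6
position: [0.511, -0.1922, 0.062]
orientation: [0.974, 0.227, 0.0, 0.0]
wrist_force: [-0.1, 0.3, -0.1]
gripper_width: 0.0649
```

carry_out --rot '[[0,0,0],[0,0,0],[0,0,0],[0,0,0],[0,0,0],[0,0,0],[0,0,0],[0,0,0]]' --xyz '[[0,0,0],[0,0,0],[0,0,-3],[0,0,-20],[0,0,-30],[0,0,-35],[0,0,-35],[0,0,-20]]' --hand '[-1,-1,-1,-1,-1,-1,-1,-1]'

```text
time: 23.27
position: [0.5115, -0.1929, 0.2085]
orientation: [0.974, 0.227, 0.001, 0.001]
wrist_force: [-0.2, 0.8, 0.4]
gripper_width: 0.0938
```

carry_out --rot '[[0,0,0],[0,0,0],[0,0,0],[0,0,0],[0,0,0]]' --xyz '[[0,0,0],[0,0,0],[0,0,0],[0,0,0],[0,0,0]]' --hand '[-1,-1,-1,-1,-1]'

```text
time: 23.68
position: [0.5105, -0.1921, 0.2041]
orientation: [0.974, 0.227, -0.001, -0.0]
wrist_force: [0.3, 0.2, -0.6]
gripper_width: 0.0938
```

Run:
```python
from h import *
import st
w=snap('wrist','g0')
hsv=cv2.cvtColor(w['color'],cv2.COLOR_RGB2HSV)
red=(((hsv[...,0]<6)|(hsv[...,0]>172))&(hsv[...,1]>190)&(hsv[...,2]>80)).astype(np.uint8)
for c in cv2.findContours(red,cv2.RETR_EXTERNAL,cv2.CHAIN_APPROX_NONE)[0]:
    if cv2.contourArea(c)>800: P=np.array([ray(w,*p,.092) for p in cv2.boxPoints(cv2.minAreaRect(c))]); print(P.mean(0).round(4),[np.linalg.norm(P[i+1]-P[i]).round(4) for i in (0,1)])
s=snap('scene','gs'); 
a=cv2.imread('pics/g0.png'); b=cv2.resize(cv2.imread('pics/gs.png')[190:310,130:290],(640,480),interpolation=cv2.INTER_CUBIC)
cv2.imwrite('pics/g.png',cv2.resize(np.hstack([a,b]),(800,300)))
```

```text
23.6833 [ 0.5105 -0.1921  0.2041] 26.29 F [ 0.34  0.19 -0.57] T [-0.012  0.089  0.04 ] w 0.0938 j7 -0.522
[ 0.5585 -0.3448  0.092 ] [np.float64(0.0327), np.float64(0.1323)]
[ 0.5107 -0.1919  0.092 ] [np.float64(0.089), np.float64(0.0161)]
```

View pics/g.png

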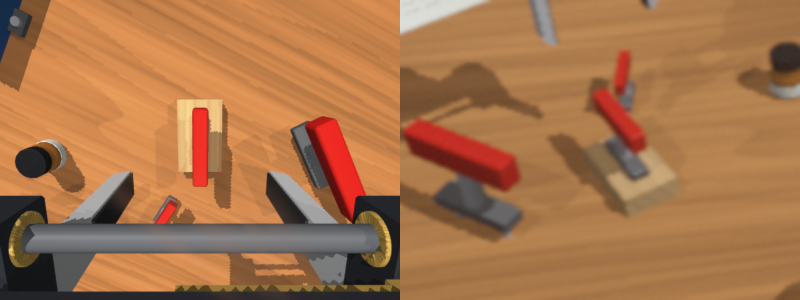

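```bash
python3 -c "
from bench import robot
print(robot.sign_off())"
```

```text
the job is handed in; nothing more can be done
None
```

The ring is tightened to its stop, the spanner is back in its rack, and I handed the job in at about 24 s of the 67 s allowed. No verdict is reported.

- **Seating:** Before any turning, both prongs were about 7 mm down in two opposite holes, judged by the height of the tool. There was no noticeable contact force.
- **Turning:** The torque was steady at about 0.21 N m and rose to 0.44 N m at the stop. I held there briefly and backed off until the prongs were unloaded. The side force on the wrist stayed at about 5 N or less.
- **Ring check:** The holes moved from about 66.6° to 30.2°, roughly 36° clockwise. I have no direct reading of the ring joint. That it is tight is inferred from the torque rise and the seal springing back about 10°.
- **Spanner check:** It stands upright in the slot, with the bar at (0.5107, -0.1919) and the slot centre at about (0.511, -0.191). The gripper is open and well above it, touching nothing.
- **Disagreements:** The cameras differed by about 3 mm on the ring centre, so I used wrist views at two yaws to cancel the bias. My automatic hole finder failed on the last ring picture, so that hole angle comes from pixels I read off by eye. A slight touch on the slot's end (about 2 N) was cleared with a 0.8 mm shift.

I saw no contact with the mug, jar or tin, but I did not measure their positions again at the end.

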